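# Load the egg-carton tray lifts

### The arm

A 6-joint arm with a two-finger parallel gripper is mounted at the origin on the work surface. World frame = base frame: x ahead of the robot, y to its left, z up, the work surface at z = 0. Lengths are in m, angles in degrees, forces in N, time in s.
With the tool pointing down it reaches from about 0.35 to 0.8 m from the base axis. Payload 7.3 kg.
Tool frame: the origin (TCP) lies between the finger pads; the fingertips stand 14 mm ahead of it and the grasp point (between the pads) lies 5 mm behind it (ctrl.tip_extent is the distance from the TCP to the fingertips, in m); z points along the fingers, y is the line along which they close (so a half turn about z gives the same grasp; the last joint's range is limited). The gripper opens to 85 mm and grips with 20 to 120 N. Pads are 22 mm wide; open, the fingers measure 114 mm over their backs; the gripper's body (76 mm by 85 mm) begins 54 mm behind the grasp point. The pads swing forward as they close: fully open they stand 13 mm farther back than shut.
Start: joints at [65.947, 19.595, 87.324, -0, 73.075, -8.365], TCP at [0.142, 0.505, 0.245] pointing down, gripper open.
Joint ranges: [-145.02, 145.02], [-44.19, 115.74], [2.07, 154.8], [-57.11, 237.11], [16.16, 152.29], [-177.93, 177.93]. Speed limits (degrees/s): [147.25, 147.25, 180, 180, 180, 180].

### API

Orientations are given as a 3x3 rotation matrix whose columns are the frame's x, y, z axes.
In Python, from bench import read_state, imaging, job, ctrl gives the robot as it stands. The module is installed in compiled form; this text tells all that it offers.
- The arm moves only by the tool servo_tool, never from a script. Its argument "rows" is a list of rows, each a list of 5 numbers: the opening, from 0 (shut) to 1 (fully open), then the shift along the world's x, y, z normalised to -1 to 1, where 1 is 4 cm, then the turn about the world's z normalised to -1 to 1, where 1 is 0.1 rad. A call has 1 to 10 rows; each row shifts and turns the commanded pose from where the row before left it; what a row does not reach is not made up. A row lasts 1/10 s, in which the tool goes at most 50 mm and 8.59 degrees, less where a joint would pass 70% of its speed; a pose out of reach is approached as far as the arm can. A call with a number of a shift or a turn outside -1 to 1 is refused whole. A call with a gripper value outside its range is refused whole. The fingers move at their own pace and stop on an object; "force" is the grip in N (left out, the last holds). Time passes only in rows, so rows that do not move let the fingers close. It gives the time, the measured TCP pose, the force, the opening and the grip force at its end, in the units of the state.
- read_state(): the state, without advancing time (a new reading comes with each control period).
- imaging.grab_frame(name): name is "scene" or "side" or "wrist"; returns the picture (384x512x3 uint8, blue, green, red); there is no depth.
- imaging.camera_info(name): a dict with "camera_matrix" (3x3 intrinsics, pixels), "cam_to_world" (4x4, takes a point from camera to world coordinates). Camera axes: x right, y down, z forward; pixel columns grow to the right and rows downward; lengths in m; the calibration is good to about 2 mm. A picture is of the moment at which its call begins: read the wrist's pose just before it. camera_info takes no time and is no camera call; for the wrist camera it gives the pose at the moment of the call.
- job.close_job(): hands the job in; it is judged then, once.
The state is a dict: "clock": time; "joints": joint angles; "joint_velocities": joint speeds; "joint_efforts": joint torques, N m; "eef_pos": TCP position; "eef_rot": TCP orientation; "force": force on the tool from outside, world axes, zero at the start; "moment": the same for the moment, N m; "opening": opening from 0.0 (shut) to 1.0 (fully open); "gripper_force": force on a finger pad.
Only numpy, scipy, OpenCV 4.12 (cv2) and the standard library are available. Lean on these libraries where they do the work, as an engineer would, in place of code of your own. Each camera call takes 0.05 s, during which the arm holds its last target. There are 200 camera calls.

### The job

Clear the left-behind hand stamp and label roll off the two sprung tray lifts into the grey caddy, and load every loose egg carton, upright, onto the lifts in single rows of at most three: bring the lift that already holds one carton up to three, leaving that carton on it, and put whatever is left over on the other lift. Set the cartons down gently, never drop or tip them over, and leave the spray bottle and the mug alone. Push the ready lever of each lift that ends up with three cartons right over, away from the robot, and leave the lever of a lift with fewer as it is.

Things in the scene. Friction and masses are not known exactly. Their poses are not given: they have to be found in the camera images.
- box1: Loose closed grey-pulp carton of four eggs, 100 x 100 mm, 270 g. Body 54 mm high; on its lid a straight-sided ridge 40 mm wide (along its y), 80 mm long (along its x), 24 mm high, so 78 mm in all, with flat lid shoulders either side of the ridge: grip it by the ridge, from above. Origin: centre of the underside; z up. Stands on the table in the middle area between the lifts (may be absent: 3 to 5 of the five are there).
- box2: Another loose carton just like box1; may be absent.
- box3: Another loose carton just like box1; may be absent.
- box4: Another loose carton just like box1; may be absent.
- box5: Another loose carton just like box1; may be absent.
- first1: Carton just like box1 that already stands at the far (+x) end of lift 1's platform, at about x = +117 mm of point lift1_top. Only one of first1 and first2 is present: the lift that has it is the started lift.
- lift1_top (a point): Centre of the top face of the left (+y) tray lift's sprung aluminium platform; moves down with it. x along the platform's length (away from the robot), y along its width, z up. Inside its 10 mm high, 5 mm thick lip the platform measures 366 mm (x) by 134 mm (y): room for a row of three cartons, at about x = -118, 0 and +118 mm. Around it a fixed steel skirt, 400 x 180 mm, 45 mm high.
- lift1 (a joint): How far the left (+y) platform has sunk, in m. 0 = empty, platform top 85 mm above the table; spring 150 N/m, so each carton (a little lighter or heavier than 270 g) sinks it about 18 mm: three cartons about 53 mm, stop at 64 mm.
- flag1 (a joint): Ready lever of the left (+y) lift, in rad: 0 = leaning towards the robot (-x of the lift), 1.0 = fully over, leaning away (+x). A start value up to 0.15 still counts as leaning towards the robot. Light friction (under 1.5 N at the tip), stays where it is left.
- flag1_tip (a point): Centre of the black ball (26 mm) at the end of lift 1's ready lever, a thin steel arm, 80 mm from its pivot to this point; the pivot is 22 mm above the table, in the middle of the lift's outer long side, 122 mm from the lift's centre line (+y side). The lever swings along the lift's x; the ball is at 80 mm x sin(value - 0.5) in x from the pivot and about 92 mm above the table at either end of its swing (102 mm half way).
- first2: Carton just like box1 that already stands at the far (+x) end of lift 2's platform, at about x = +117 mm of point lift2_top. Only one of first1 and first2 is present: the lift that has it is the started lift.
- lift2_top (a point): Centre of the top face of the right (-y) tray lift's sprung aluminium platform; moves down with it. x along the platform's length (away from the robot), y along its width, z up. Inside its 10 mm high, 5 mm thick lip the platform measures 366 mm (x) by 134 mm (y): room for a row of three cartons, at about x = -118, 0 and +118 mm. Around it a fixed steel skirt, 400 x 180 mm, 45 mm high.
- lift2 (a joint): How far the right (-y) platform has sunk, in m. 0 = empty, platform top 85 mm above the table; spring 150 N/m, so each carton (a little lighter or heavier than 270 g) sinks it about 18 mm: three cartons about 53 mm, stop at 64 mm.
- flag2 (a joint): Ready lever of the right (-y) lift, in rad: 0 = leaning towards the robot (-x of the lift), 1.0 = fully over, leaning away (+x). A start value up to 0.15 still counts as leaning towards the robot. Light friction (under 1.5 N at the tip), stays where it is left.
- flag2_tip (a point): Centre of the black ball (26 mm) at the end of lift 2's ready lever, a thin steel arm, 80 mm from its pivot to this point; the pivot is 22 mm above the table, in the middle of the lift's outer long side, 122 mm from the lift's centre line (-y side). The lever swings along the lift's x; the ball is at 80 mm x sin(value - 0.5) in x from the pivot and about 92 mm above the table at either end of its swing (102 mm half way).
- stamp: Hand stamp left standing on a lift platform: black foot 46 x 32 x 16 mm, upright round wooden handle 24 mm in diameter up to 76 mm. Origin: centre of the underside; z up along the handle. 110 g.
- roll: Roll of paper labels left standing on the other lift's platform: cylinder 50 mm in diameter, 46 mm high. Origin: centre of the underside; z along its axis. 110 g.
- caddy: Grey open-topped tool caddy, fixed on the table beyond the cartons: 100 mm (x) by 170 mm (y), 55 mm high, walls and floor 4 mm. Origin: centre of the underside.
- spray: White spray bottle, 68 mm in diameter, 190 mm high, a bystander; origin: centre of the underside.
- mug: White mug, 80 mm in diameter, 90 mm high, a bystander; origin: centre of the underside.

How it is judged:
By the outcome, as a careful person would: the job done as asked, in the order asked, and still so for the second after the job is handed in, with the robot touching nothing.
Of box1, box2, box3, box4, box5 only 3 to 5 are there at a start; the rules pass over those that are not, and their reading is None.
Of first1, first2 only 1 to 1 are there at a start; the rules pass over those that are not, and their reading is None.
At some moment in a run one of box1, box2, box3, box4, box5 may be knocked a few centimetres aside while the robot is not near it.
It also fails if it takes over 210 s, if anything falls off the work surface, if the arm or the gripper's body presses on something with over 40 N, if the wrist force passes 120 N, or if a joint passes its speed limit or range.

## Working session

There is one attempt and no reset: what is moved stays moved. The work goes in short steps, Python scripts to look and compute and a tool call to move; the robot and the scene stay as the last step left them, time stands still between calls to the robot, and variables do not carry over. Pictures are saved under pics/ and viewed, at most 14 in all, crops included, and the job is handed in when it is done.

Besides the shell and the picture viewer there is one more tool, called after ">>>" by a JSON object that holds its "method" and its "body". servo_tool: Moves the arm, as the interface text tells. Its arguments: {"type":"object","properties":{"rows":{"type":"array","items":{"type":"array","items":{"type":"number","minimum":-1,"maximum":1}}},"force":{"type":"number"}},"required":["rows"]}

```bash
mkdir -p pics
cat > h.py <<'E'
import numpy as np, cv2
from bench import read_state, imaging, job, ctrl
def cast(cam,u,v,z,info=None):
    i=info or imaging.camera_info(cam); K=np.array(i["camera_matrix"]); T=np.array(i["cam_to_world"])
    d=T[:3,:3]@np.linalg.inv(K)@np.array([u,v,1.]); o=T[:3,3]
    return o+d*(z-o[2])/d[2]
def proj(cam,P,info=None):
    i=info or imaging.camera_info(cam); K=np.array(i["camera_matrix"]); T=np.linalg.inv(np.array(i["cam_to_world"]))
    p=T[:3,:3]@np.array(P,float)+T[:3,3]; q=K@p; return q[:2]/q[2]
E
python3 - <<'E'
from h import *
np.set_printoptions(precision=3,suppress=True)
s=read_state(); print(s)
for c in("scene","side","wrist"):
    i=imaging.camera_info(c); print(c,i["camera_matrix"],i["cam_to_world"])
    cv2.imwrite(f"pics/{c}0.png",imaging.grab_frame(c))
E
```

```text
{'clock': 0.0, 'joints': array([65.946, 19.636, 87.377, -0.003, 73.074, -8.366]), 'joint_velocities': array([-0.07 , -0.016,  0.074, -0.033, -0.057,  0.094]), 'joint_efforts': array([  0.   , -43.367, -24.601,  -0.   ,   0.008,   0.   ]), 'eef_pos': array([0.142, 0.505, 0.245]), 'eef_rot': array([[-0.963,  0.27 , -0.001],
       [ 0.27 ,  0.963, -0.001],
       [ 0.   , -0.002, -1.   ]]), 'force': array([-0.094,  0.035,  0.172]), 'moment': array([-0.009, -0.018,  0.038]), 'gripper_force': 0.0, 'opening': 0.9991081052149938}
scene [[427.328   0.    262.556]
 [  0.    427.328 192.22 ]
 [  0.      0.      1.   ]] [[-0.29   0.712 -0.64   1.49 ]
 [ 0.957  0.219 -0.19   0.287]
 [ 0.005 -0.667 -0.745  1.136]
 [ 0.     0.     0.     1.   ]]
side [[450.445   0.    253.877]
 [  0.    450.445 189.75 ]
 [  0.      0.      1.   ]] [[ 0.917 -0.241  0.318  0.191]
 [-0.399 -0.588  0.703 -0.833]
 [ 0.018 -0.772 -0.635  0.87 ]
 [ 0.     0.     0.     1.   ]]
wrist [[320.443   0.    253.697]
 [  0.    320.443 185.309]
 [  0.      0.      1.   ]] [[ 0.27   0.922  0.276  0.07 ]
 [ 0.963 -0.258 -0.079  0.524]
 [-0.001  0.287 -0.958  0.373]
 [ 0.     0.     0.     1.   ]]
```

View pics/scene0.png

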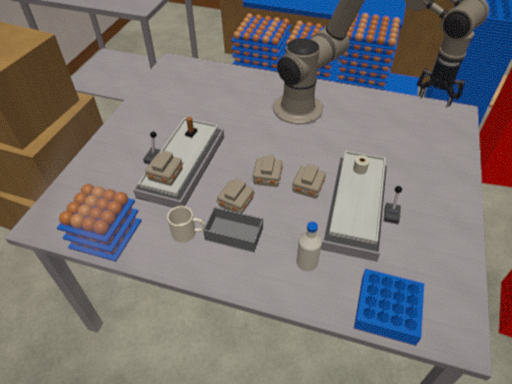

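View pics/side0.png

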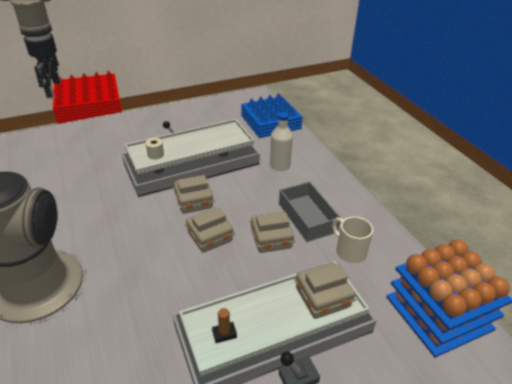

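The scene view shows three loose cartons, at about (267,162), (309,174) and (235,189). The started lift is lift 2 (image left), with first2 at (163,162) and the stamp at (190,130). The roll is on lift 1 at (361,163) and the caddy is at (233,230). The side view agrees: two cartons go to lift 2, one to lift 1, and lever 2 gets pushed.

Run:
```python
from h import *
np.set_printoptions(precision=3,suppress=True)
def p(n,cam,u,v,z): print(n,cam,cast(cam,u,v,z))
p('A','scene',267,160,.078);p('A','side',209,217,.078)
p('B','scene',309,173,.078);p('B','side',193,184,.078)
p('C','scene',235,188,.078);p('C','side',271,221,.078)
p('first2','scene',163,160,.138);p('first2','side',325,277,.138)
p('roll','scene',361,160,.125);p('roll','side',154,144,.125)
p('stamp','scene',190,120,.136);p('stamp','side',224,312,.136)
for u,v in((207,209),(263,215),(257,247),(206,238)):p('caddy','scene',u,v,.055)
for u,v in((344,153),(386,156),(381,247),(328,235)):p('lift1 rim','scene',u,v,.088)
for u,v in((182,120),(221,127),(187,194),(140,185)):p('lift2 rim','scene',u,v,.07)
p('ball2','scene',153,134,.092);p('ball2','side',287,357,.092)
p('ball1','scene',398,189,.092);p('ball1','side',167,125,.092)
p('mug','scene',180,213,.09);p('spray','scene',312,228,.19)
```

```text
A scene [ 0.429 -0.012  0.078]
A side [ 0.437 -0.013  0.078]
B scene [0.449 0.146 0.078]
B side [0.44  0.132 0.078]
C scene [ 0.59  -0.076  0.078]
C side [ 0.578 -0.088  0.078]
first2 scene [ 0.592 -0.328  0.138]
first2 side [ 0.581 -0.34   0.138]
roll scene [0.382 0.308 0.125]
roll side [0.376 0.298 0.125]
stamp scene [ 0.367 -0.328  0.136]
stamp side [ 0.357 -0.338  0.136]
caddy scene [ 0.686 -0.141  0.055]
caddy scene [0.656 0.042 0.055]
caddy scene [0.781 0.061 0.055]
caddy scene [ 0.795 -0.1    0.055]
lift1 rim scene [0.323 0.245 0.088]
lift1 rim scene [0.294 0.391 0.088]
lift1 rim scene [0.695 0.418 0.088]
lift1 rim scene [0.698 0.26  0.088]
lift2 rim scene [ 0.302 -0.398  0.07 ]
lift2 rim scene [ 0.297 -0.237  0.07 ]
lift2 rim scene [ 0.656 -0.223  0.07 ]
lift2 rim scene [ 0.666 -0.391  0.07 ]
ball2 scene [ 0.435 -0.454  0.092]
ball2 side [ 0.441 -0.448  0.092]
ball1 scene [0.448 0.445 0.092]
ball1 side [0.45  0.442 0.092]
mug scene [ 0.752 -0.202  0.09 ]
spray scene [0.765 0.215 0.19 ]
```

>>> {"method": "servo_tool", "body": {"rows": [[1,0.5,-1,1,0],[1,0.5,-1,1,0],[1,0.5,-1,1,0],[1,0.5,-1,0.5,0],[1,0.5,-1,0,0],[1,0.5,-1,0,0],[1,0.5,-1,0,0],[1,0.5,-1,0,0],[1,0.5,-1,0,0],[1,0.5,-1,0,0]]}}

```text
clock: 1.15
eef_pos: [0.3321, 0.1237, 0.3654]
eef_rot: [[-0.963, 0.27, 0.0], [0.27, 0.963, 0.0], [-0.0, 0.0, -1.0]]
force: [-0.0, 1.1, -0.3]
opening: 1.001
gripper_force: 0.0
```

>>> {"method": "servo_tool", "body": {"rows": [[1,0.4,-0.8,0.3,0.7],[1,0.4,-0.8,0.3,0.7],[1,0.3,-0.7,0.3,0.7],[1,0,-0.7,0,0.64],[1,0,0,0,0],[1,0,0,0,0]]}}

```text
clock: 1.75
eef_pos: [0.3758, 0.0054, 0.401]
eef_rot: [[-1.0, 0.003, -0.001], [0.003, 1.0, 0.001], [0.001, 0.001, -1.0]]
force: [-0.2, 0.8, -0.1]
opening: 1.0
gripper_force: 0.0
```

Run:
```python
from h import *
s=read_state();print(s["eef_pos"],s["eef_rot"])
import json
i=imaging.camera_info("wrist"); f=imaging.grab_frame("wrist")
np.save("w1i.npy",i,allow_pickle=True); cv2.imwrite("pics/w1.png",f); cv2.imwrite("pics/w1b.png",cv2.resize(f,(800,600),interpolation=cv2.INTER_CUBIC))
```

```text
[0.3757591  0.00537881 0.40103805] [[-9.99996555e-01  2.52601592e-03 -7.14195467e-04]
 [ 2.52553568e-03  9.99996585e-01  6.72520215e-04]
 [ 7.15891824e-04  6.70714172e-04 -9.99999519e-01]]
```

View pics/w1b.png

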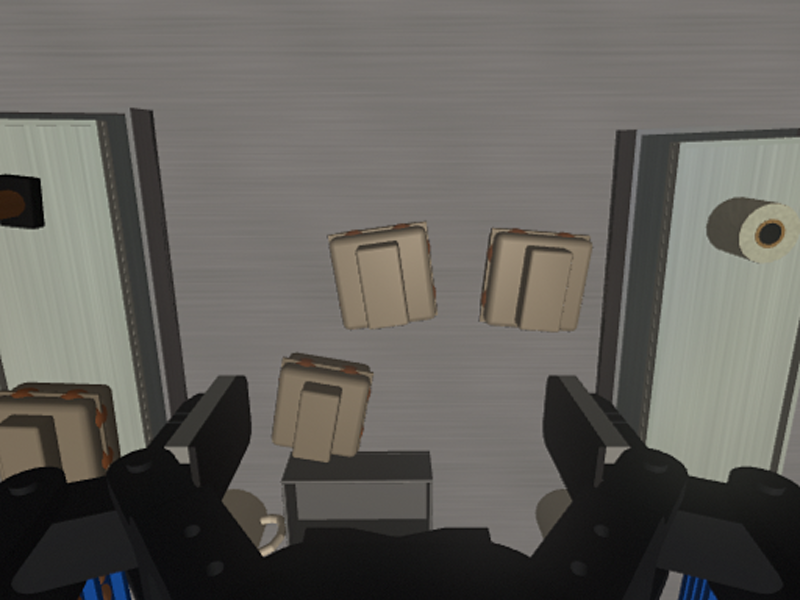

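The wrist view (800x600) shows carton A's ridge at (383,285), B's at (546,291) and C's at (317,423), all running roughly along x. The roll top is at (770,233), the stamp at (10,203), first2 at (30,440), and the caddy's near wall at (285–430, 455–482).

Run:
```python
from h import *
np.set_printoptions(precision=4,suppress=True)
i=np.load("w1i.npy",allow_pickle=True).item()
c=lambda u,v,z:cast("wrist",u/1.5625,v/1.5625,z,i)[:2]
for n,q in dict(A=[(357,246),(399,241),(408,325),(368,328)],B=[(530,247),(573,253),(562,331),(520,330)],C=[(303,384),(340,391),(329,461),(294,455)]).items():
    P=np.array([c(*x,.078) for x in q]); a=(P[3]-P[0]+P[2]-P[1])/2; print(n,P.mean(0),'len',np.linalg.norm(a),'wid',np.linalg.norm(P[1]-P[0]),'yaw',np.degrees(np.arctan2(a[1],a[0])))
print('roll',c(770,233,.124),'stamp corner',c(42,179,.076),c(42,227,.076),'handle',c(10,203,.136))
for n,q,z in(('l1 lip +x line',[(678,142),(645,480)],.088),('l2 lip',[(100,120),(148,455)],.070),('l1 skirt',[(635,130),(598,400)],.045),('l2 skirt',[(153,110),(187,390)],.045),('l1 near lip',[(680,143),(800,137)],.088),('l2 near',[(0,120),(100,120)],.07)):
    P=[c(*x,z) for x in q];print(n,P,np.degrees(np.arctan2(*(P[1]-P[0])[::-1])))
print('caddy',[c(*x,.055) for x in((282,481),(432,481))], 'far floor', c(285,452,0.0))
print('first2 right edge',c(80,420,.112),c(100,478,.112))
```

```text
A [ 0.4326 -0.0077] len 0.08161271084597457 wid 0.03879440996418768 yaw 6.062812408227736
B [0.438  0.1458] len 0.0792616958966841 wid 0.04044352552838175 yaw -2.374383117250176
C [ 0.579  -0.0773] len 0.08296007573216561 wid 0.03745974195037086 yaw -9.80856461051097
roll [0.3747 0.3104] stamp corner [ 0.3337 -0.3092] [ 0.3765 -0.3179] handle [ 0.3476 -0.2963]
l1 lip +x line [array([0.3033, 0.2432]), array([0.6401, 0.2626])] 3.289493841338353
l2 lip [array([ 0.284 , -0.2526]), array([ 0.6214, -0.2595])] -1.1716595957853013
l1 skirt [array([0.2928, 0.2251]), array([0.5711, 0.2226])] -0.5257884539769332
l2 skirt [array([ 0.2746, -0.2168]), array([ 0.5581, -0.2204])] -0.7149646663411818
l1 near lip [array([0.3041, 0.2451]), array([0.2994, 0.3456])] 92.65545201366596
l2 near [array([ 0.2839, -0.3395]), array([ 0.284 , -0.2526])] 89.88909840667814
caddy [array([ 0.6658, -0.1234]), array([0.6662, 0.0441])] far floor [ 0.6663 -0.1318]
first2 right edge [ 0.5537 -0.294 ] [ 0.6181 -0.2862]
```

>>> {"method": "servo_tool", "body": {"rows": [[1,0,1,-0.3,0],[1,0,1,-0.3,0],[1,0,1,-0.4,0],[1,0,1,-0.4,0],[1,0,1,-0.5,0],[1,0,1,-0.5,0],[1,0,1,-0.5,0],[1,0,0.62,-0.8,0],[1,0,0,0,0],[1,0,0,0,0]]}}

```text
clock: 2.8
eef_pos: [0.3747, 0.3112, 0.2529]
eef_rot: [[-1.0, -0.003, -0.002], [-0.003, 1.0, -0.001], [0.002, -0.001, -1.0]]
force: [0.7, -0.4, -0.2]
opening: 0.999
gripper_force: 0.0
```

Run:
```python
from h import *
print(read_state()["eef_pos"])
i=imaging.camera_info("wrist"); f=imaging.grab_frame("wrist")
np.save("w2i.npy",i,allow_pickle=True); cv2.imwrite("pics/w2.png",f)
```

```text
[0.3747002  0.31117139 0.25290769]
```

View pics/w2.png

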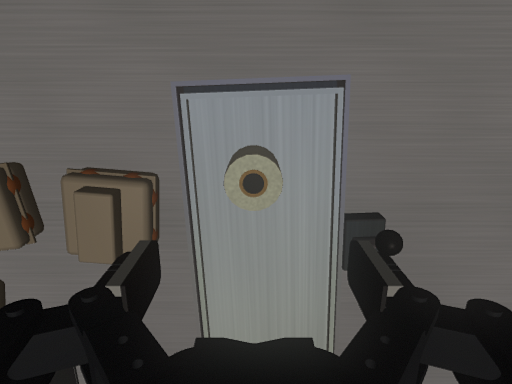

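The wrist view shows the roll's top at (254,183). Lift 1's platform is bounded by inner edge lines (188,98)–(207,338) and (336,95)–(328,340), and lever 1's ball is at (389,242).

Run:
```python
from h import *
np.set_printoptions(precision=4,suppress=True)
i=np.load("w2i.npy",allow_pickle=True).item()
c=lambda u,v,z:cast("wrist",u,v,z,i)[:2]
print('roll',c(254,183,.124))
for z in(.078,.088):
  print([c(*q,z) for q in((188,98),(207,338),(336,95),(328,340))])
print('near corners',c(181,90,.088),c(343,86,.088))
```

```text
roll [0.3748 0.3106]
[array([0.3075, 0.25  ]), array([0.5742, 0.2572]), array([0.3044, 0.385 ]), array([0.5764, 0.3967])]
[array([0.3072, 0.252 ]), array([0.5652, 0.2589]), array([0.3043, 0.3825]), array([0.5673, 0.3938])]
near corners [0.3005 0.2462] [0.2967 0.3881]
```

>>> {"method": "servo_tool", "body": {"rows": [[1,0,0,-0.9,0],[1,0,0,-0.9,0],[1,0,0,-0.9,0],[1,0,0,-0.8,0],[1,0,0,-0.12,0],[0.4,0,0,0,0],[0.4,0,0,0,0],[0.4,0,0,0,0],[0.4,0,0,0,0],[0.4,0,0,0,0]], "force": 25}}

```text
clock: 3.85
eef_pos: [0.3765, 0.3106, 0.1094]
eef_rot: [[-1.0, -0.0, 0.002], [-0.0, 1.0, 0.001], [-0.002, 0.001, -1.0]]
force: [0.8, -0.0, 0.5]
opening: 0.578
gripper_force: 30.2
```

>>> {"method": "servo_tool", "body": {"rows": [[0.4,0,0,0.8,0],[0.4,0,0,0.9,0],[0.4,0.5,-0.5,0.8,0],[0.4,0.8,-0.9,0.1,0],[0.4,0.8,-0.9,0,0],[0.4,0.8,-0.9,0,0],[0.4,0.8,-0.9,0,0],[0.4,0.8,-0.9,0,0],[0.4,0.8,-0.9,0,0],[0.4,0.8,-0.9,0,0]]}}

```text
clock: 4.85
eef_pos: [0.6207, 0.0367, 0.2125]
eef_rot: [[-1.0, -0.0, -0.001], [-0.0, 1.0, 0.0], [0.001, 0.0, -1.0]]
force: [0.3, 0.7, -1.3]
opening: 0.574
gripper_force: 30.0
```

>>> {"method": "servo_tool", "body": {"rows": [[0.4,0.8,-0.9,0,0],[0.4,0.8,-0.9,0,0],[0.4,0.8,-0.9,0,0],[0.4,0,-0.6,-0.5,0],[0.4,0,0,-0.7,0],[0.4,0,0,-0.7,0],[0.4,0,0,0,0]]}}

```text
clock: 5.55
eef_pos: [0.7132, -0.0934, 0.1311]
eef_rot: [[-1.0, 0.0, -0.01], [0.0, 1.0, 0.003], [0.01, 0.003, -1.0]]
force: [-1.2, -0.7, -1.3]
opening: 0.574
gripper_force: 30.1
```

>>> {"method": "servo_tool", "body": {"rows": [[0.4,0,0.65,-0.3,0],[0.4,0,0,-0.7,0],[0.4,0,0,-0.7,0],[0.4,0,0,-0.45,0],[0.4,0,0,0,0],[0.72,0,0,0,0],[0.72,0,0,0,0],[0.72,0,0,0.5,0],[0.72,0,0,0.9,0],[1,0,0,1,0]]}}

```text
clock: 6.55
eef_pos: [0.7159, -0.0677, 0.1487]
eef_rot: [[-1.0, -0.0, 0.0], [-0.0, 1.0, 0.0], [-0.0, 0.0, -1.0]]
force: [1.2, 0.3, 0.5]
opening: 0.867
gripper_force: 0.0
```

>>> {"method": "servo_tool", "body": {"rows": [[1,0,0,1,0],[1,-0.9,-0.4,1,0],[1,-0.9,-0.7,0.4,0],[1,-0.9,-0.7,0,0],[1,-0.9,-0.7,0,0],[1,-0.9,-0.7,0,0],[1,-0.9,-0.7,0,0],[1,-0.9,-0.7,0,0],[1,-0.9,-0.7,0,0],[1,-0.9,-0.7,0,0]]}}

```text
clock: 7.55
eef_pos: [0.3947, -0.3072, 0.2404]
eef_rot: [[-1.0, -0.0, 0.003], [-0.0, 1.0, -0.003], [-0.003, -0.003, -1.0]]
force: [0.3, -1.4, -0.0]
opening: 0.998
gripper_force: 0.0
```

>>> {"method": "servo_tool", "body": {"rows": [[1,0,-0.6,0,0],[1,0,0,0,0],[1,0,0,0,0]]}}

```text
clock: 7.85
eef_pos: [0.396, -0.3303, 0.2395]
eef_rot: [[-1.0, 0.001, 0.002], [0.001, 1.0, -0.001], [-0.002, -0.001, -1.0]]
force: [0.1, -0.6, -0.1]
opening: 0.999
gripper_force: 0.0
```

Run:
```python
from h import *
print(read_state()["eef_pos"])
i=imaging.camera_info("wrist"); f=imaging.grab_frame("wrist")
np.save("w3i.npy",i,allow_pickle=True); cv2.imwrite("pics/w3.png",f)
```

```text
[ 0.39601268 -0.33031818  0.2395212 ]
```

View pics/w3.png

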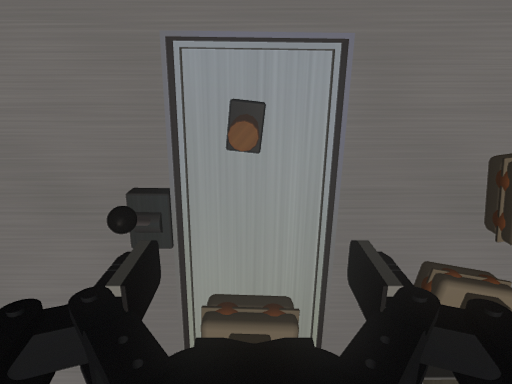

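The wrist view shows the stamp's handle top at (243,136) and lever 2's ball at (122,219). Platform 2's inner lip lines are (182,50)–(200,340) and (332,50)–(316,340), and first2's near edge is at about (248,300).

Run:
```python
from h import *
np.set_printoptions(precision=4,suppress=True)
i=np.load("w3i.npy",allow_pickle=True).item()
c=lambda u,v,z:cast("wrist",u,v,z,i)[:2]
print('handle',c(243,136,.136),'foot',np.mean([c(*q,.076) for q in((230,99),(265,103),(261,153),(227,149))],0))
print([c(*q,.070) for q in((182,50),(200,340),(332,50),(316,340))],'near',c(178,46,.07),c(337,46,.07))
print('first2 near bottom', c(203,348,.06),c(298,348,.06), 'lid near', c(205,322,.114), c(296,322,.114))
print('ball',c(122,219,.092))
```

```text
handle [ 0.3537 -0.3389] foot [ 0.3537 -0.3385]
[array([ 0.2891, -0.393 ]), array([ 0.5945, -0.3924]), array([ 0.2892, -0.2639]), array([ 0.5944, -0.2606])] near [ 0.286  -0.3962] [ 0.286  -0.2598]
first2 near bottom [ 0.6153 -0.3915] [ 0.6152 -0.2789] lid near [ 0.5332 -0.3776] [ 0.5331 -0.2912]
ball [ 0.4369 -0.4536]
```

>>> {"method": "servo_tool", "body": {"rows": [[1,-0.5,-0.1,-0.5,0],[1,-0.55,-0.11,-0.7,0],[1,0,0,-0.8,0],[1,0,0,-0.7,0],[1,0,0,-0.54,0],[0.1,0,0,0,0],[0.1,0,0,0,0],[0.1,0,0,0,0],[0.1,0,0,0,0],[0.1,0,0,0,0]]}}

```text
clock: 8.9
eef_pos: [0.3543, -0.3387, 0.1095]
eef_rot: [[-1.0, -0.0, 0.001], [-0.0, 1.0, -0.002], [-0.001, -0.002, -1.0]]
force: [1.2, -0.4, -0.4]
opening: 0.273
gripper_force: 27.1
```

>>> {"method": "servo_tool", "body": {"rows": [[0.1,0,0,0,0],[0.1,0,0,0.6,0],[0.1,0,0,0.9,0],[0.1,0,0,0.9,0],[0.1,0.5,0.5,0.6,0],[0.1,0.9,0.8,0,0],[0.1,0.9,0.8,0,0],[0.1,0.9,0.8,0,0],[0.1,0.9,0.8,0,0],[0.1,0.9,0.8,0,0]]}}

```text
clock: 9.9
eef_pos: [0.5549, -0.1568, 0.2286]
eef_rot: [[-1.0, 0.0, -0.0], [0.0, 1.0, 0.0], [0.0, 0.0, -1.0]]
force: [0.1, -0.9, -1.3]
opening: 0.277
gripper_force: 27.0
```

>>> {"method": "servo_tool", "body": {"rows": [[0.1,0.8,0.8,0,0],[0.1,0.8,0.8,0,0],[0.1,0.8,0.8,0,0],[0.1,0.8,0.8,0,0],[0.1,0.8,0.7,-0.3,0],[0.1,0,0,-0.6,0],[0.1,0,0,-0.6,0],[0.1,0,0,-0.6,0],[0.1,0,0,0,0]]}}

```text
clock: 10.8
eef_pos: [0.7115, -0.0021, 0.1397]
eef_rot: [[-1.0, -0.0, -0.009], [-0.0, 1.0, 0.001], [0.009, 0.001, -1.0]]
force: [-0.6, -0.1, -1.2]
opening: 0.27
gripper_force: 27.0
```

>>> {"method": "servo_tool", "body": {"rows": [[0.1,0,0,-0.7,0],[0.1,0,0,-0.7,0],[0.1,0,0,-0.5,0],[0.1,0,0,-0.15,0],[0.1,0,0,0,0],[0.45,0,0,0,0],[0.45,0,0,0,0],[0.45,0,0,0.5,0],[0.45,0,0,1,0],[1,0,0,1,0]]}}

```text
clock: 11.8
eef_pos: [0.7138, -0.0023, 0.1646]
eef_rot: [[-1.0, -0.0, 0.0], [-0.0, 1.0, 0.0], [-0.0, 0.0, -1.0]]
force: [1.7, -0.8, -0.1]
opening: 0.607
gripper_force: 0.0
```

>>> {"method": "servo_tool", "body": {"rows": [[1,0,0,1,0],[1,-0.9,0,0.5,0],[1,-0.9,0,0,0],[1,-0.9,0,0,0],[1,-0.9,0,0,0],[1,-0.9,0,0,0],[1,-0.9,0,0,0],[1,-0.9,0,0,0],[1,-0.5,0,0.5,0],[1,0,0,0,0]]}}

```text
clock: 12.8
eef_pos: [0.4413, -0.0024, 0.2459]
eef_rot: [[-1.0, -0.0, 0.006], [-0.0, 1.0, -0.001], [-0.006, -0.001, -1.0]]
force: [0.6, 0.3, 0.3]
opening: 0.998
gripper_force: 0.0
```

Run:
```python
from h import *
print(read_state()["eef_pos"])
i=imaging.camera_info("wrist"); f=imaging.grab_frame("wrist")
np.save("w4i.npy",i,allow_pickle=True)
g=imaging.grab_frame("scene")
cv2.imwrite("pics/w4.png",np.hstack([cv2.resize(f,(480,360)),cv2.resize(g[110:290,110:270],(320,360))]))
```

```text
[ 0.44127376 -0.00240119  0.24588214]
```

View pics/w4.png

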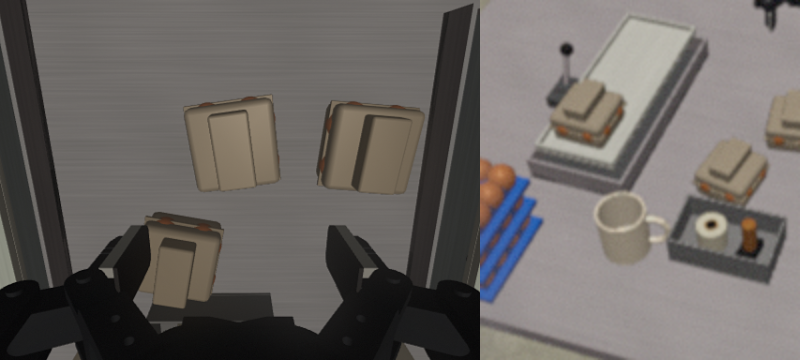

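Both the roll and the stamp are in the caddy, and the cartons haven't moved. Carton A's ridge is at about (233,150) in the left panel.

Run:
```python
from h import *
np.set_printoptions(precision=4,suppress=True)
i=np.load("w4i.npy",allow_pickle=True).item()
c=lambda u,v,z:cast("wrist",u/.9375,v/.9375,z,i)[:2]
for n,q in dict(A=[(209,115),(246,110),(256,187),(220,190)],B=[(367,115),(411,122),(401,194),(358,192)],C=[(164,238),(196,242),(185,308),(154,303)]).items():
    P=np.array([c(*x,.078) for x in q]); a=(P[3]-P[0]+P[2]-P[1])/2; print(n,P.mean(0),'len',np.linalg.norm(a),'wid',np.linalg.norm(P[1]-P[0]),'yaw',np.degrees(np.arctan2(a[1],a[0])))
print(ctrl.tip_extent)
```

```text
A [ 0.4334 -0.0083] len 0.07888364632162685 wid 0.036230651417013544 yaw 7.4700257219494555
B [0.4386 0.1447] len 0.0774476251765131 wid 0.04436238011615495 yaw 1.0667096640279892
C [ 0.5767 -0.0758] len 0.08916943152399602 wid 0.03542545722042157 yaw -11.225466929013223
0.014
```

>>> {"method": "servo_tool", "body": {"rows": [[0.8,-0.2,-0.14,-0.8,0.6],[0.8,0,0,-0.9,0.57],[0.8,0,0,-0.9,0],[0.8,0,0,-0.8,0],[0.8,0,0,-0.6,0],[0.8,0,0,-0.35,0],[0.3,0,0,0,0],[0.3,0,0,0,0],[0.3,0,0,0,0],[0.3,0,0,0,0]], "force": 30}}

```text
clock: 13.9
eef_pos: [0.4344, -0.008, 0.0691]
eef_rot: [[-0.993, -0.117, 0.001], [-0.117, 0.993, -0.0], [-0.001, -0.0, -1.0]]
force: [-0.4, -0.4, -2.4]
opening: 0.463
gripper_force: 31.6
```

>>> {"method": "servo_tool", "body": {"rows": [[0.3,0,0,0.3,0],[0.3,0,0,0.7,0],[0.3,0,0,0.8,0],[0.3,0,-0.4,0.8,-0.3],[0.3,0.1,-0.8,0.6,-0.4],[0.3,0.1,-0.8,0,-0.4],[0.3,0.15,-0.8,0,0],[0.3,0.15,-0.8,0,0],[0.3,0.15,-0.8,0,0],[0.3,0.15,-0.8,0,0]]}}

```text
clock: 14.9
eef_pos: [0.4659, -0.2172, 0.1971]
eef_rot: [[-1.0, -0.007, 0.001], [-0.007, 1.0, -0.0], [-0.001, -0.0, -1.0]]
force: [-0.1, 0.6, -3.3]
opening: 0.465
gripper_force: 31.6
```

>>> {"method": "servo_tool", "body": {"rows": [[0.3,0.1,-0.8,0,0],[0.3,0,-0.8,0,0],[0.3,0,-0.7,0,0],[0.3,0,-0.3,0,0],[0.3,0,0,0,0],[0.3,0,0,0,0]]}}

```text
clock: 15.5
eef_pos: [0.4697, -0.3189, 0.1965]
eef_rot: [[-1.0, -0.007, -0.0], [-0.007, 1.0, 0.001], [0.0, 0.001, -1.0]]
force: [-0.4, -0.3, -3.4]
opening: 0.464
gripper_force: 31.6
```

>>> {"method": "servo_tool", "body": {"rows": [[0.3,0.05,-0.22,-0.4,0],[0.3,0,0,-0.4,0],[0.3,0,0,-0.4,0],[0.3,0,0,-0.25,0],[0.3,0,0,-0.15,0],[0.3,0,0,-0.15,0],[0.3,0,0,-0.1,0],[0.3,0,0,0,0]]}}

```text
clock: 16.3
eef_pos: [0.4721, -0.3287, 0.1225]
eef_rot: [[-1.0, -0.007, 0.0], [-0.007, 1.0, 0.0], [-0.0, 0.0, -1.0]]
force: [1.0, 0.7, -0.3]
opening: 0.461
gripper_force: 31.8
```

>>> {"method": "servo_tool", "body": {"rows": [[0.3,0,0,-0.05,0],[0.3,0,0,0,0],[0.7,0,0,0,0],[0.7,0,0,0,0],[0.7,0,0,0.2,0],[0.8,0,0,0.6,0],[0.9,0,0,0.9,0],[1,0,0,1,0],[1,0.5,0.4,0.6,0],[1,0.5,0.8,0,0]]}}

```text
clock: 17.3
eef_pos: [0.5134, -0.2832, 0.2579]
eef_rot: [[-1.0, -0.004, 0.008], [-0.004, 1.0, -0.006], [-0.008, -0.006, -1.0]]
force: [0.6, -0.8, 0.1]
opening: 0.997
gripper_force: 0.0
```

>>> {"method": "servo_tool", "body": {"rows": [[1,0.2,0.8,0,-0.3],[1,0.2,0.8,0,-0.4],[1,0.2,0.8,0,-0.4],[1,0.2,0.8,0,-0.4],[1,0.2,0.8,0,-0.3],[1,0,0.6,0,0],[1,0,0,0,0],[1,0,0,0,0]]}}

```text
clock: 18.1
eef_pos: [0.552, -0.0967, 0.2532]
eef_rot: [[-0.985, 0.171, 0.001], [0.171, 0.985, -0.001], [-0.001, -0.001, -1.0]]
force: [0.5, -0.3, 0.2]
opening: 1.002
gripper_force: 0.0
```

Run:
```python
from h import *
s=read_state();print(s["eef_pos"],s["eef_rot"][:2,0])
i=imaging.camera_info("wrist"); f=imaging.grab_frame("wrist")
np.save("w5i.npy",i,allow_pickle=True)
g=imaging.grab_frame("scene")
cv2.imwrite("pics/w5.png",np.hstack([cv2.resize(f,(480,360)),cv2.resize(g[110:290,110:270],(320,360))]))
```

```text
[ 0.55200314 -0.09671662  0.25322503] [-0.98532289  0.17069806]
```

View pics/w5.png

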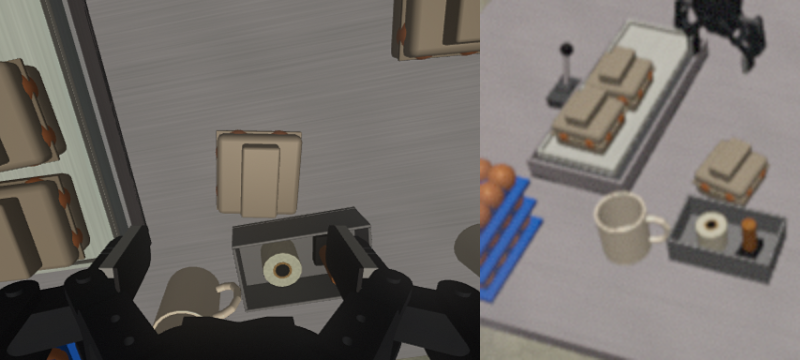

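Carton A now stands in the middle of lift 2 beside first2. Carton C's ridge spans (243,146)–(279,216) in the wrist panel, so it lines up with the tool.

Run:
```python
from h import *
np.set_printoptions(precision=4,suppress=True)
i=np.load("w5i.npy",allow_pickle=True).item()
c=lambda u,v,z:cast("wrist",u/.9375,v/.9375,z,i)[:2]
P=np.array([c(*x,.078) for x in [(243,146),(280,144),(279,215),(242,217)]]); a=(P[3]-P[0]+P[2]-P[1])/2; print(P.mean(0),'len',np.linalg.norm(a),'wid',np.linalg.norm(P[1]-P[0]),'yaw',np.degrees(np.arctan2(a[1],a[0])))
```

```text
[ 0.5811 -0.0779] len 0.07940047862692448 wid 0.03795036034776775 yaw -9.292989825748235
```

>>> {"method": "servo_tool", "body": {"rows": [[0.8,0.35,0.23,-0.7,0],[0.8,0.35,0.24,-0.9,0],[0.8,0,0,-0.9,0],[0.8,0,0,-0.9,0],[0.8,0,0,-0.7,0],[0.8,0,0,-0.48,0],[0.3,0,0,0,0],[0.3,0,0,0,0],[0.3,0,0,0,0],[0.3,0,0,0,0]]}}

```text
clock: 19.2
eef_pos: [0.5803, -0.0784, 0.0704]
eef_rot: [[-0.985, 0.172, 0.002], [0.172, 0.985, -0.0], [-0.002, -0.0, -1.0]]
force: [-0.0, 0.2, -3.8]
opening: 0.463
gripper_force: 31.6
```

>>> {"method": "servo_tool", "body": {"rows": [[0.3,0,0,0.3,0],[0.3,0,0,0.7,0],[0.3,0,0,0.8,0],[0.3,-0.4,0,0.8,0.3],[0.3,-0.8,-0.2,0.7,0.4],[0.3,-0.8,-0.4,0,0.4],[0.3,-0.8,-0.4,0,0.4],[0.3,-0.8,-0.5,0,0.2],[0.3,-0.8,-0.6,0,0],[0.3,-0.7,-0.7,0,0]]}}

```text
clock: 20.2
eef_pos: [0.3744, -0.1901, 0.2027]
eef_rot: [[-1.0, 0.002, 0.001], [0.002, 1.0, -0.001], [-0.001, -0.001, -1.0]]
force: [0.7, -0.6, -2.1]
opening: 0.461
gripper_force: 31.5
```

>>> {"method": "servo_tool", "body": {"rows": [[0.3,-0.2,-0.8,0,0],[0.3,-0.1,-0.8,0,0],[0.3,0,-0.8,0,0],[0.3,0,-0.5,0,0],[0.3,0,-0.1,0,0],[0.3,0,0,0,0],[0.3,0,0,0,0]]}}

```text
clock: 20.9
eef_pos: [0.3638, -0.3089, 0.2017]
eef_rot: [[-1.0, 0.002, 0.0], [0.002, 1.0, 0.0], [-0.0, 0.0, -1.0]]
force: [-0.2, 0.1, -3.0]
opening: 0.465
gripper_force: 31.4
```

>>> {"method": "servo_tool", "body": {"rows": [[0.3,-0.27,-0.48,0,0],[0.3,0,0,-0.5,0],[0.3,0,0,-0.6,0],[0.3,0,0,-0.5,0],[0.3,0,0,-0.3,0],[0.3,0,0,-0.2,0],[0.3,0,0,-0.15,0],[0.3,0,0,-0.1,0],[0.3,0,0,0,0]]}}

```text
clock: 21.8
eef_pos: [0.3533, -0.329, 0.1074]
eef_rot: [[-1.0, 0.002, 0.0], [0.002, 1.0, 0.0], [-0.0, 0.0, -1.0]]
force: [-0.8, 0.8, -0.6]
opening: 0.461
gripper_force: 31.8
```

Lower 3 mm more, release, rise, and go above carton B.

>>> {"method": "servo_tool", "body": {"rows": [[0.3,0,0,-0.08,0],[0.3,0,0,0,0],[0.7,0,0,0,0],[0.7,0,0,0,0],[0.7,0,0,0.2,0],[0.8,0,0,0.6,0],[0.9,0,0,0.9,0],[1,0,0,1,0],[1,0,0.4,0.8,0],[1,0.2,1,0,0]]}}

```text
clock: 22.8
eef_pos: [0.3624, -0.2762, 0.2491]
eef_rot: [[-1.0, 0.006, 0.007], [0.006, 1.0, -0.008], [-0.007, -0.008, -1.0]]
force: [1.3, 1.5, -1.0]
opening: 0.998
gripper_force: 0.0
```

>>> {"method": "servo_tool", "body": {"rows": [[1,0.3,1,0,0],[1,0.3,1,0,0],[1,0.3,1,0,0],[1,0.3,1,0,0],[1,0.3,1,0,0],[1,0.3,1,0,0],[1,0.2,1,0,0],[1,0.2,1,0,0],[1,0,1,0,0],[1,0,1,0,0]]}}

```text
clock: 23.8
eef_pos: [0.4491, 0.1285, 0.2449]
eef_rot: [[-1.0, 0.003, 0.001], [0.003, 1.0, 0.0], [-0.001, 0.0, -1.0]]
force: [-0.0, 0.3, 0.3]
opening: 0.999
gripper_force: 0.0
```

>>> {"method": "servo_tool", "body": {"rows": [[1,0,0.6,0,0],[1,0,0,0,0],[1,0,0,0,0]]}}

```text
clock: 24.1
eef_pos: [0.449, 0.1509, 0.2446]
eef_rot: [[-1.0, 0.001, 0.001], [0.001, 1.0, -0.0], [-0.001, -0.0, -1.0]]
force: [-0.2, 0.9, 0.4]
opening: 1.001
gripper_force: 0.0
```

Run:
```python
from h import *
s=read_state();print(s["eef_pos"],s["eef_rot"][:2,0])
i=imaging.camera_info("wrist"); f=imaging.grab_frame("wrist")
np.save("w6i.npy",i,allow_pickle=True)
g=imaging.grab_frame("scene")
cv2.imwrite("pics/w6.png",np.hstack([cv2.resize(f,(480,360)),cv2.resize(g[110:290,110:270],(320,360))]))
```

```text
[0.44899015 0.15087995 0.2445665 ] [-0.99999896  0.0013444 ]
```

View pics/w6.png

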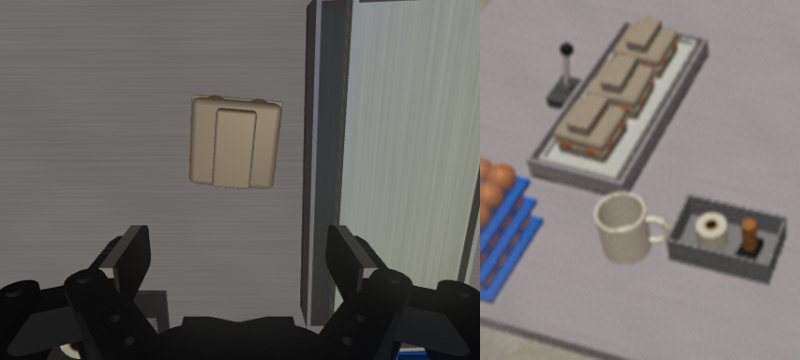

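Lift 2 now has three cartons in a row. Carton B's ridge corners are (217,108), (256,111), (250,188) and (213,186).

Run:
```python
from h import *
np.set_printoptions(precision=4,suppress=True)
i=np.load("w6i.npy",allow_pickle=True).item()
c=lambda u,v,z:cast("wrist",u/.9375,v/.9375,z,i)[:2]
P=np.array([c(*x,.078) for x in [(217,108),(256,111),(250,188),(213,186)]]); a=(P[3]-P[0]+P[2]-P[1])/2; print(P.mean(0),'len',np.linalg.norm(a),'wid',np.linalg.norm(P[1]-P[0]),'yaw',np.degrees(np.arctan2(a[1],a[0])))
```

```text
[0.4376 0.1462] len 0.07915934008236268 wid 0.03766193980658934 yaw -3.8836769086308993
```

>>> {"method": "servo_tool", "body": {"rows": [[0.8,-0.28,-0.12,-0.7,-0.35],[0.8,0,0,-0.9,-0.3],[0.8,0,0,-0.9,0],[0.8,0,0,-0.8,0],[0.8,0,0,-0.6,0],[0.8,0,0,-0.46,0],[0.3,0,0,0,0],[0.3,0,0,0,0],[0.3,0,0,0,0],[0.3,0,0,0,0]]}}

```text
clock: 25.2
eef_pos: [0.4383, 0.1459, 0.0706]
eef_rot: [[-0.998, 0.068, 0.002], [0.068, 0.998, 0.0], [-0.002, 0.0, -1.0]]
force: [-0.5, 0.9, -3.1]
opening: 0.464
gripper_force: 31.9
```

>>> {"method": "servo_tool", "body": {"rows": [[0.3,0,0,0.3,0],[0.3,0,0,0.7,0],[0.3,0,0,0.8,0],[0.3,0,0,0.9,0],[0.3,0,0.1,0.9,0.5],[0.3,0.2,0.7,0.2,0.5],[0.3,0.3,0.8,0,0],[0.3,0.3,0.8,0,0],[0.3,0.2,0.8,0,0],[0.3,0,0.8,0,0]]}}

```text
clock: 26.2
eef_pos: [0.4785, 0.3072, 0.2221]
eef_rot: [[-0.999, -0.032, 0.001], [-0.032, 0.999, 0.0], [-0.001, 0.0, -1.0]]
force: [0.7, -0.8, -3.1]
opening: 0.464
gripper_force: 31.9
```

>>> {"method": "servo_tool", "body": {"rows": [[0.3,0,0.4,0,0],[0.3,0,0,0,0],[0.3,0,0,0,0]]}}

```text
clock: 26.5
eef_pos: [0.4775, 0.3214, 0.2217]
eef_rot: [[-0.999, -0.033, -0.0], [-0.033, 0.999, -0.001], [0.0, -0.001, -1.0]]
force: [0.7, 0.6, -2.4]
opening: 0.461
gripper_force: 31.9
```

>>> {"method": "servo_tool", "body": {"rows": [[0.3,0.26,0.08,-0.3,0],[0.3,0,0,-0.5,0],[0.3,0,0,-0.5,0],[0.3,0,0,-0.3,0],[0.3,0,0,-0.2,0],[0.3,0,0,-0.15,0],[0.3,0,0,-0.1,0],[0.3,0,0,0,0]]}}

```text
clock: 27.3
eef_pos: [0.4886, 0.3252, 0.1399]
eef_rot: [[-0.999, -0.032, 0.001], [-0.032, 0.999, 0.0], [-0.001, 0.0, -1.0]]
force: [0.3, -0.9, -0.9]
opening: 0.464
gripper_force: 32.1
```

>>> {"method": "servo_tool", "body": {"rows": [[0.3,0,0,-0.05,0],[0.3,0,0,0,0],[0.7,0,0,0,0],[0.7,0,0,0,0],[0.7,0,0,0.2,0],[0.8,0,0,0.6,0],[0.9,0,0,0.9,0],[1,0,0,1,0],[1,0,-0.4,0.6,-0.3],[0.5,0,-1,0,0]]}}

```text
clock: 28.3
eef_pos: [0.4896, 0.2714, 0.2746]
eef_rot: [[-1.0, -0.005, 0.009], [-0.005, 1.0, 0.004], [-0.009, 0.004, -1.0]]
force: [0.9, -0.6, -0.4]
opening: 0.858
gripper_force: 0.0
```

>>> {"method": "servo_tool", "body": {"rows": [[0,-0.1,-1,0,0],[0,-0.1,-1,0,0],[0,-0.1,-1,0,0],[0,-0.1,-1,0,0],[0,-0.1,-1,0,0],[0,-0.1,-1,0,0],[0,-0.1,-1,0,0],[0,-0.1,-1,0,0],[0,-0.1,-1,0,0],[0,-0.2,-1,0,0]]}}

```text
clock: 29.3
eef_pos: [0.4442, -0.1324, 0.2706]
eef_rot: [[-1.0, -0.002, 0.002], [-0.002, 1.0, -0.0], [-0.002, -0.0, -1.0]]
force: [0.6, 0.3, 0.2]
opening: 0.001
gripper_force: 0.0
```

>>> {"method": "servo_tool", "body": {"rows": [[0,-0.2,-1,0,0],[0,-0.2,-1,0,0],[0,-0.2,-1,0,0],[0,-0.2,-1,0,0],[0,-0.3,-1,0,0],[0,-0.3,-1,0,0],[0,-0.3,-0.6,0,0],[0,0,0,0,0],[0,0,0,0,0]]}}

```text
clock: 30.2
eef_pos: [0.3761, -0.3948, 0.2701]
eef_rot: [[-1.0, -0.001, 0.0], [-0.001, 1.0, 0.0], [-0.0, 0.0, -1.0]]
force: [-0.2, 0.3, 0.3]
opening: -0.002
gripper_force: 0.0
```

Run:
```python
from h import *
s=read_state();print(s["eef_pos"],s["eef_rot"][:2,0])
f=imaging.grab_frame("wrist")
i=imaging.camera_info("wrist");np.save("w7i.npy",i,allow_pickle=True)
g=imaging.grab_frame("scene")
cv2.imwrite("pics/w7.png",np.hstack([cv2.resize(f,(400,300)),cv2.resize(g[90:270,120:440],(400,225),interpolation=cv2.INTER_CUBIC).repeat(1,0)[:225]]) if 0 else np.vstack([cv2.resize(f,(400,300)),cv2.resize(g[90:270,120:440],(400,225))]))
```

```text
[ 0.37609721 -0.3948284   0.2700618 ] [-9.99999450e-01 -9.76105001e-04]
```

View pics/w7.png

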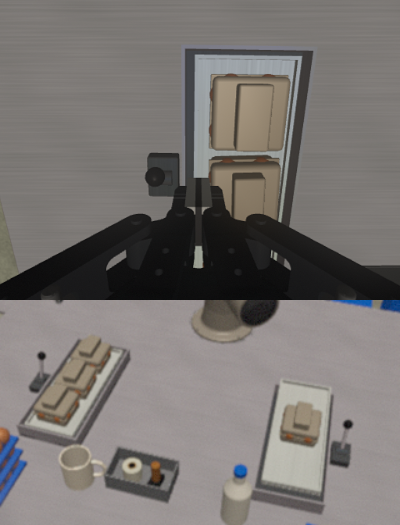

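The wrist view shows lever 2's ball at (155,177). The scene view shows three cartons on lift 2, one in the middle of lift 1, and both levers still leaning towards the robot.

>>> {"method": "servo_tool", "body": {"rows": [[0,0,-0.7,-0.4,0],[0,0,-0.73,-0.9,0],[0,0,0,-0.9,0],[0,0,0,-0.9,0],[0,0,0,-0.9,0],[0,0,0,-0.4,0],[0,0,0,0,0]]}}

```text
clock: 31.0
eef_pos: [0.3762, -0.4495, 0.0914]
eef_rot: [[-1.0, -0.004, -0.003], [-0.004, 1.0, 0.005], [0.003, 0.005, -1.0]]
force: [0.2, 0.2, -0.3]
opening: 0.004
gripper_force: 0.0
```

>>> {"method": "servo_tool", "body": {"rows": [[0,0.4,0,0,0],[0,0.4,0,0,0],[0,0.4,0,0,0],[0,0.4,0,0,0],[0,0.4,0,0,0],[0,0.4,0,0,0],[0,0.2,0,0,0]]}}

```text
clock: 31.7
eef_pos: [0.4822, -0.4515, 0.0956]
eef_rot: [[-1.0, -0.004, 0.002], [-0.004, 1.0, -0.002], [-0.002, -0.002, -1.0]]
force: [-1.6, -0.1, -1.1]
opening: -0.003
gripper_force: 0.5
```

Push on in small steps until the stop is felt.

>>> {"method": "servo_tool", "body": {"rows": [[0,0.1,0,0,0],[0,0.1,0,0,0],[0,0.05,0,0,0],[0,0,0,0,0]]}}

```text
clock: 32.1
eef_pos: [0.4857, -0.4517, 0.0947]
eef_rot: [[-1.0, -0.002, -0.009], [-0.002, 1.0, 0.003], [0.009, 0.003, -1.0]]
force: [-18.2, 3.1, 9.6]
opening: 0.001
gripper_force: 9.3
```

The stop is felt at 18 N. Back off and check.

>>> {"method": "servo_tool", "body": {"rows": [[0,-0.3,0,0,0],[0,-0.6,0,0,0],[0,-0.6,0,0.7,0],[0,-0.3,0,1,0],[0,0,0,1,0],[0,0,0,1,0],[0,0,0.5,0.5,0],[0,0,0.5,0,0],[0,0,0,0,0]]}}

```text
clock: 33.0
eef_pos: [0.4184, -0.4103, 0.2637]
eef_rot: [[-1.0, -0.004, 0.002], [-0.004, 1.0, -0.001], [-0.002, -0.001, -1.0]]
force: [-0.3, 1.2, 0.1]
opening: -0.005
gripper_force: 0.0
```

Run:
```python
from h import *
print(read_state()["eef_pos"])
f=imaging.grab_frame("side"); g=imaging.grab_frame("scene")
cv2.imwrite("pics/f.png",np.vstack([cv2.resize(f[110:384,100:400],(500,300))[:, :500],cv2.resize(g[90:270,120:420],(500,300))]))
```

```text
[ 0.41839532 -0.41028267  0.26368047]
```

View pics/f.png

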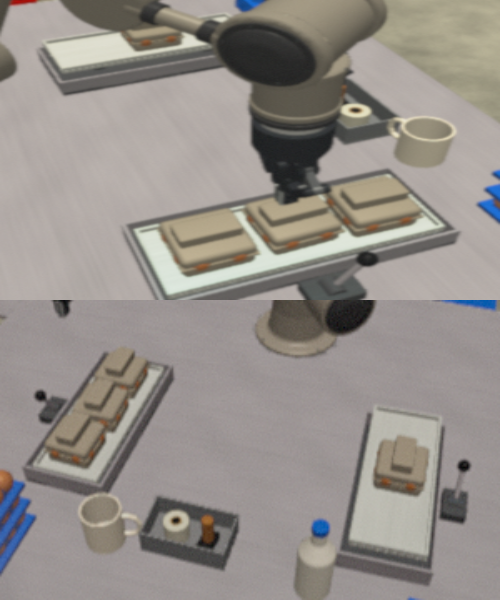

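Lever 2 is right over and lever 1 is untouched. Three cartons stand on lift 2, one on lift 1, and the roll and stamp are in the caddy.

```bash
python3 -c "
from h import *
print(job.close_job())"
```

```text
the job is handed in; nothing more can be done
None
```

The job is handed in at about 33 s: the roll and stamp are in the caddy, lift 2 holds three cartons with its lever pushed right over, and lift 1 holds the one left over with its lever untouched.

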